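Widen the telescoping pirk rack one hole and cradle the pirk

TASK

The rack is too narrow for the wooden pirk: press the red snap button flush, slide the blue collar with its sleeve outward to the very next hole and let the button spring right back out there, feeling for the hole and never ramming the pin. Then lay the pirk along the rack with a slim neck fully down in each of the two fork slots, let go, and leave the other things on the table where they are.

Things in the scene. Friction and masses are not known exactly. Their poses are not given: they have to be found in the camera images.
- rack: Fixed telescoping rack: dark steel base (90 x 150 x 6 mm), post, aluminium inner tube (18 mm dia, axis 50 mm above the table) along rack y, fixed fork, sliding sleeve. Origin on the table under the tube, below the collar's centre at sleeve travel 0; z up, +y outward (the widening way), the red button on the +x side. Fork centres: fixed at y = -45 mm, sliding at +60 mm plus travel, both at x = 0
- sleeve (a joint): Travel (m) along rack +y of collar, steel tube (24 mm dia) and sliding fork as one (0.35 kg, drag 2 to 4 N): 0 = pin in the first hole, as at the start; stop at 0.076. Next hole at 0.036 to 0.062, different each time, hidden, found only by feel. Holes 8 mm long, pin 5 mm: about 1.5 mm play each way in a hole, then the pin blocks
- collar (a point): Centre of the blue collar, on the tube axis, 50 mm above the table; axes as the rack. Its waist between two end flanges is 30 mm long in y, 32 mm thick in x (faces at x = -16 and 16 mm), 40 mm tall (30 to 70 mm above the table). Flanges: 6 mm thick in y, 60 mm wide in x, 29 to 71 mm above the table; fingers in the waist can push on them
- button (a joint): How far (m) the red button is pressed, along rack -x: 0 out, 0.006 flush with the collar's side (end). Spring 4 N at 0, 9.5 N flush. Its pin, inside on the tube's far side, locks in a hole at 0 and is clear of the tube above 0.005; between holes a released button stays near 0.004 (pin rides on the tube), then snaps to 0 in a hole. Over 20 N on button or pin damages it
- button_face (a point): Middle of the red button's outer face (16 x 16 mm), facing rack +x, 50 mm above the table; when out, 22 mm from the tube axis in x, 6 mm proud of the collar's side; axes as the rack
- rack_fork (a point): Fixed fork, middle of its slot bottom, 85 mm above the table; axes as the rack. Fork 5 mm thick in y, 34 mm wide, top 108 mm above the table; slot 15 mm wide in x, open upward, flared from 97 mm up
- sleeve_fork (a point): Sliding fork, middle of its slot bottom, 85 mm above the table; same shape and axes as the fixed fork
- pirk: Wooden bar lure, 190 mm long, 0.09 kg, red bands. Origin at its middle on the long axis; x along it (both ends alike). Square belly 120 mm long, 22 x 22 mm, too thick for the slots; at each end a round neck 10 mm dia, 35 mm long (60 to 95 mm from the middle). Starts lying flat on the table, axis 11 mm high; in the forks its axis is 90 mm high
- pirk_a (a point): On the pirk's axis, 90 mm from its middle in +x, on one neck
- pirk_b (a point): On the pirk's axis, 90 mm from its middle in -x, on the other neck
- tackle_box: Bystander: orange tackle box 204 x 344 x 195 mm with its handle, origin under its middle
- reel: Bystander: silver reel lying on its side, about 125 x 68 x 66 mm, origin under the spool
- float_red: Bystander: red and white float standing upright, 40 mm dia, 62 mm tall, origin under it
- float_green: Bystander: green and white float standing upright, 40 mm dia, 62 mm tall, origin under it
- spool: Bystander: green line spool, 60 mm dia, 30 mm tall, origin under it
- mug: Bystander: blue mug, 80 mm dia, 85 mm tall, origin under it
- jar: Bystander: amber jar with yellow cap, 66 mm dia, 90 mm tall, origin under it
Not all that is in view belongs to the job. What is meant by the pirk is not black or green, and is the larger of those in its own colour.

How it is judged (in metres and radians):
On the way, in this order (a step that is already met when the one before it is completed fails the run):
1. the button is pressed and the sleeve is slid out of the first hole (value of joint button above 0.0035 m and value of joint sleeve between 0.005 and 0.033 m), for 0.1 s.
2. the button has sprung back out in the next hole (value of joint button below 0.0015 m and value of joint sleeve between 0.0335 and 0.0645 m), for 0.2 s.
At the end, for the whole second after the job is handed in: The sleeve stands in the next hole (travel 33.5 to 64.5 mm) with the button sprung out (less than 1.5 mm in); the pirk rests still with a neck down in each fork slot: both neck points 83 to 96 mm above the table and within 7 mm of the rack's centre line (all of step 2 and height (world z) of pirk_a between 0.083 and 0.096 m and height (world z) of pirk_b between 0.083 and 0.096 m and x of pirk_a in the frame of rack between -0.007 and 0.007 m and x of pirk_b in the frame of rack between -0.007 and 0.007 m and linear speed of pirk below 0.01 m/s); the robot touches nothing.
It fails at once if more than 20 N on the snap button or its pin (contact force between button and anything else above 20 N).
It fails at once if a bystander is moved more than 20 mm (distance of any of tackle_box, reel, float_red, float_green, spool, mug, jar from where it was at the start of the episode above 0.02 m).
It also fails if it takes over 64 s, if anything falls off the work surface, if the arm or the gripper's body presses on something with over 40 N, if the wrist force passes 120 N, or if a joint passes its speed limit or range.

ROBOT

A 7-joint arm with a two-finger parallel gripper is mounted at the origin on the work surface. World frame = base frame: x ahead of the robot, y to its left, z up, the work surface at z = 0. Lengths are in mm, angles in rad, forces in N, time in s.
With the tool pointing down it reaches from about 350 to 900 mm from the base axis. Payload 7.2 kg.
Tool frame: the origin (TCP) lies midway between the tips of the shut fingers; the grasp point (between the pads) lies 19 mm behind it; z points along the fingers, y is the line along which they close (so a half turn about z gives the same grasp; the last joint's range is limited). The gripper opens to 88 mm and grips with 3 to 60 N. Pads are 20 mm wide; open, the fingers measure 115 mm over their backs; the gripper's body (75 mm by 178 mm) begins 61 mm behind the grasp point.
Start: joints at [1.184, 0.411, -0.013, 1.596, 0.006, 1.134, -0.082], TCP at [195.88, -593.515, 222.653] pointing down, gripper open.
Joint ranges: [-2.95, 2.95], [-0.29, 1.99], [-1.47, 1.44], [0.14, 2.54], [-1.03, 4.17], [0.13, 1.85], [-2.86, 2.86]. Speed limits (rad/s): [2.39, 2.39, 3.01, 3.01, 3.14, 3.14, 3.14].

INTERFACE

Orientations are given as a unit quaternion [x, y, z, w].
In Python, from rig import r gives the robot as it stands.
- The arm moves only by the tool jog_arm, never from a script. Its argument "steps" is a list of rows, each an object with "slide": the shift along the world's x, y, z in m, a list of three; "twist": the turn, a rotation vector about the world's x, y, z in units of 10 degrees (1.0 is 10 degrees), a list of three; "gripper": the opening, from -1 (shut) to 1 (fully open). In form: [{"slide": [dx, dy, dz], "twist": [rx, ry, rz], "gripper": gripper}, ...]. A call has 1 to 8 rows; each row shifts and turns the commanded pose from where the row before left it; what a row does not reach is not made up. A row lasts 1/8 s, in which the tool goes at most 62.5 mm and 10.7 degrees, less where a joint would pass 70% of its speed; a pose out of reach is approached as far as the arm can. A call is refused whole if a number of a shift passes 0.0625 or a number of a turn 1, either way. A call with a gripper value outside its range is refused whole. The fingers move at their own pace and stop on an object; "newtons" is the grip in N (left out, the last holds). Time passes only in rows, so rows that do not move let the fingers close. It gives the time, the measured TCP pose, the force, the opening and the grip force at its end, in the units of the state.
- r.get_obs(): the state, without advancing time (a new reading comes with each control period).
- r.capture(name): name is "scene" or "top"; returns the picture (384x512x3 uint8, red, green, blue); there is no depth.
- r.camera_info(name): a dict with "K" (3x3 intrinsics, pixels), "pose" (4x4, takes a point from camera to world coordinates). Camera axes: x right, y down, z forward; pixel columns grow to the right and rows downward; lengths in mm; the calibration is good to about 2 mm. A picture is of the moment at which its call begins. camera_info takes no time and is no camera call.
- r.job_done(): hands the job in; it is judged then, once.
Trained networks look in the newest picture that a camera, given by its name, has taken for a name from the list of things; names that differ only in an ending like _2 or _b are one class to them, and where a whole thing is asked for, a point or a joint stands for the part that bears it (a point fixed in the world has none). Each returns a list of dicts, best first, with "confidence" (0 to 1); they miss things now and then, are a little off and sometimes report something else, mostly with a low value. They report only what shows in the picture. A call takes as long as a camera call. They do not tell look-alikes from the thing itself.
- r.recognise(camera, query): "bbox" ([left, top, width, height] in pixels, round what is visible of it).
- r.masks_of(camera, query): "pixels" (384x512 bool, what is visible of it) and "bbox" ([left, top, width, height] in pixels, round what is visible of it).
The state is a dict: "time": time; "joint_positions": joint angles; "joint_vel": joint speeds; "joint_torque": joint torques, N m; "eef_pos": TCP position; "orientation": TCP orientation; "ft_force": force on the tool from outside, world axes, zero at the start; "moment": the same for the moment, N m; "width": finger opening in mm; "grasp_force": force on a finger pad.
Only numpy, scipy, OpenCV 4.12 (cv2) and the standard library are available. Lean on these libraries where they do the work, as an engineer would, in place of code of your own. Each camera call takes 0.05 s, during which the arm holds its last target. There are 200 camera calls.

## Working session

There is one attempt and no reset: what is moved stays moved. The work goes in short steps, Python scripts to look and compute and a tool call to move; the robot and the scene stay as the last step left them, time stands still between calls to the robot, and variables do not carry over. Pictures are saved under pics/ and viewed, at most 10 in all, crops included, and the job is handed in when it is done.

Besides the shell and the picture viewer there is one more tool, called after ">>>" by a JSON object that holds its "api" and its "payload", one argument or row to a line. jog_arm: Moves the arm, as the interface text tells. Its arguments: {"type":"object","properties":{"steps":{"type":"array","items":{"type":"object","properties":{"slide":{"type":"array","items":{"type":"number"}},"twist":{"type":"array","items":{"type":"number"}},"gripper":{"type":"number"}}}},"newtons":{"type":"number"}},"required":["steps"]}

```bash
mkdir -p pics; ls; python3 - <<'E'
from rig import r
import cv2,numpy as np
np.set_printoptions(precision=4,suppress=True)
o=r.get_obs();print(o)
for n in("scene","top"):
    im=r.capture(n);cv2.imwrite(f"pics/{n}0.png",cv2.cvtColor(im,cv2.COLOR_RGB2BGR))
    c=r.camera_info(n);print(n,c["K"],c["pose"])
    for q in("rack","collar","button","pirk","rack_fork","sleeve_fork","reel","float_red","mug","jar","spool","tackle_box"):
        try: print(q,[(x["bbox"],round(x["confidence"],2)) for x in r.recognise(n,q)][:5])
        except Exception as e: print(q,e)
E
```

```text
pics
{'time': 0.0, 'joint_positions': array([ 1.1838,  0.4119, -0.0127,  1.597 ,  0.0056,  1.1343, -0.0822]), 'joint_vel': array([ 0.0027, -0.0004, -0.0017, -0.001 ,  0.002 , -0.0011,  0.0005]), 'joint_torque': array([ -0.0006, -58.7946,   0.6415, -29.1072,  -0.0537,   0.0184,
         0.0001]), 'eef_pos': array([ 195.703 , -593.0624,  221.8476]), 'orientation': array([ 0.9873,  0.1588, -0.0002, -0.0007]), 'ft_force': array([ 0.0717, -0.1571,  0.2461]), 'moment': array([ 0.0116,  0.0457, -0.0502]), 'grasp_force': 0.0, 'width': 87.95699969117076}
scene [[485.7584   0.     266.9811]
 [  0.     485.7584 196.8663]
 [  0.       0.       1.    ]] [[  -0.877     0.4134   -0.2448  906.1199]
 [   0.4804    0.7649   -0.4291  657.1595]
 [   0.0098   -0.4939   -0.8695 1439.3091]
 [   0.        0.        0.        1.    ]]
rack [([218.1, 185.0, 60.5, 45.8], 0.86), ([234.0, 125.8, 25.8, 36.2], 0.7)]
collar [([239.8, 197.2, 40.2, 33.6], 0.6), ([178.5, 202.9, 16.0, 10.5], 0.22)]
button [([202.0, 66.9, 23.2, 30.8], 0.67)]
pirk [([258.4, 168.4, 38.0, 7.3], 0.76), ([233.4, 124.3, 30.1, 37.7], 0.74), ([
[... 880 characters left out ...]
  0.        0.        1.    ]]
rack [([221.8, 153.4, 74.5, 37.3], 0.86)]
collar [([226.5, 169.4, 43.3, 17.7], 0.56)]
button []
pirk [([321.8, 191.1, 23.8, 52.2], 0.85), ([278.8, 211.9, 21.1, 22.9], 0.7), ([382.6, 245.2, 30.8, 54.2], 0.7), ([315.1, 281.0, 32.1, 3.3], 0.7)]
rack_fork [([224.2, 154.5, 75.4, 33.9], 0.85)]
sleeve_fork [([223.5, 167.1, 47.4, 16.1], 0.95)]
reel [([194.0, 103.9, 18.6, 31.4], 0.8), ([228.5, 163.7, 36.7, 20.6], 0.25)]
float_red [([293.5, 112.2, 9.3, 11.6], 0.55)]
mug [([416.8, 199.1, 36.9, 28.5], 0.72), ([226.0, 162.5, 42.3, 23.4], 0.35)]
jar [([387.3, 145.6, 30.6, 27.9], 0.56)]
spool [([329.8, 139.4, 21.3, 17.6], 0.84)]
tackle_box [([45.2, 123.3, 89.7, 117.4], 0.56)]
```

```bash
python3 - <<'E'
import cv2
t=cv2.imread("pics/top0.png");s=cv2.imread("pics/scene0.png")
cv2.imwrite("pics/t1.png",cv2.resize(t[95:305,180:460],(800,600),interpolation=cv2.INTER_CUBIC))
cv2.imwrite("pics/s1.png",cv2.resize(s[60:240,150:390],(800,600),interpolation=cv2.INTER_CUBIC))
E
```

```text
(no output)
```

View pics/t1.png

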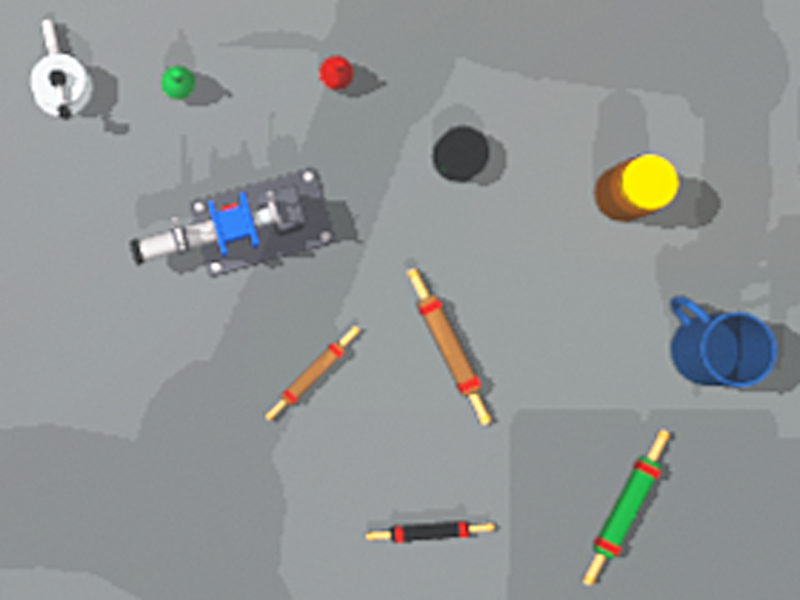

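View pics/s1.png

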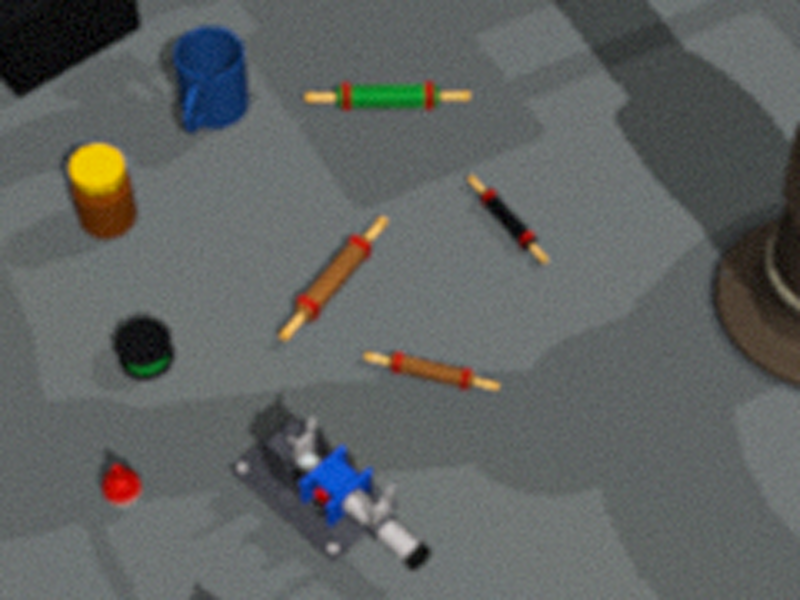

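The top picture shows the rack with its collar at crop (233,222), the tube pointing left (+y), and the red button on the upper side (world +x). The pirk is the larger brown bar, from crop (412,268) to (490,425). The scene picture agrees, with the collar at (335,480) and the pirk from (285,335) to (385,220).

```bash
cat > h.py <<'E'
from rig import r
import cv2,numpy as np
from scipy.optimize import minimize
np.set_printoptions(precision=2,suppress=True)
def proj(n,P):
    c=r.camera_info(n);T=np.linalg.inv(c["pose"]);p=(T[:3,:3]@np.asarray(P,float).T+T[:3,3:]); p=c["K"]@p
    return (p[:2]/p[2]).T
def box(x0,x1,y0,y1,z0,z1): return np.array([[x,y,z] for x in(x0,x1) for y in(y0,y1) for z in(z0,z1)],float)
def place(P,x,y,a,z=0):
    c,s=np.cos(a),np.sin(a);return P@np.array([[c,s,0],[-s,c,0],[0,0,1]])+[x,y,z]
S=8
def sil(n,parts,q,roi):
    l,t,w,h=roi;m=np.zeros((h*S,w*S),np.uint8)
    for P in parts:
        p=proj(n,place(P,*q));p=(p+0.5-[l,t])*S
        cv2.fillConvexPoly(m,cv2.convexHull(p.astype(np.float32)).round().astype(np.int32),255)
    return cv2.resize(m,(w,h),interpolation=cv2.INTER_AREA)/255.
def fit(parts,obs,q0,sc):
    f=lambda u:sum(((sil(n,parts,np.array(q0)+u*sc,roi)-m)**2).sum()/m.sum() for n,m,roi in obs)
    best=None
    for k in range(3):
        u0=np.zeros(3) if best is None else best.x
        o=minimize(f,u0,method="Nelder-Mead",options=dict(initial_simplex=u0+np.vstack([np.zeros(3),np.eye(3)])*(1-.3*k)))
        best=o
    return np.array(q0)+best.x*sc,best.fun
COLLAR=[box(-16,16,-15,15,30,70),box(-30,30,15,21,29,71),box(-30,30,-21,-15,29,71)]
def blue(im,roi):
    l,t,w,h=roi;v=cv2.cvtColor(im[t:t+h,l:l+w],cv2.COLOR_RGB2HSV);return ((v[...,0]>100)&(v[...,0]<130)&(v[...,1]>150)).astype(float)
def brown(im,roi):
    l,t,w,h=roi;v=cv2.cvtColor(im[t:t+h,l:l+w],cv2.COLOR_RGB2HSV);return ((v[...,1]>90)&((v[...,0]<30)|(v[...,0]>165))).astype(float)
RB={"top":(245,155,40,40),"scene":(232,185,36,40)}
RP={"top":(318,184,40,66),"scene":(228,118,44,50)}
a=np.linspace(0,6.283,16,endpoint=False)
cyl=np.array([[x,5*np.cos(t),11+5*np.sin(t)] for x in(-95,95) for t in a])
PIRK=[box(-60,60,-11,11,0,22),cyl]
E
python3 - <<'E'
from h import *
im={n:r.capture(n) for n in("top","scene")}
def back(n,u,v,z):
    c=r.camera_info(n);d=c["pose"][:3,:3]@np.linalg.inv(c["K"])@[u,v,1];o=c["pose"][:3,3];return o+d*(z-o[2])/d[2]
c0=back("top",180+233/2.857,95+222/2.857,70);e=back("top",180+140/2.857,95+250/2.857,50)
p1=back("top",180+412/2.857,95+268/2.857,11);p2=back("top",180+490/2.857,95+425/2.857,11)
print(c0,e,p1,p2,np.linalg.norm(p1-p2))
d=e-c0;y=np.arctan2(d[1],d[0])-np.pi/2;pd=p1-p2
for ns in(("top",),("scene",),("top","scene")):
    ob=[(n,blue(im[n],RB[n]),RB[n]) for n in ns];q,f=fit(COLLAR,ob,[c0[0],c0[1],y],[8,8,.1]);print("rack",ns,q,np.degrees(q[2]),f)
    ob=[(n,brown(im[n],RP[n]),RP[n]) for n in ns];m=(p1+p2)/2;q,f=fit(PIRK,ob,[m[0],m[1],np.arctan2(pd[1],pd[0])],[8,8,.1]);print("pirk",ns,q,np.degrees(q[2]),f,[o[1].sum() for o in ob])
E
```

```text
[577.77 -24.96  70.  ] [546.43  77.01  50.  ] [ 538.11 -229.9    11.  ] [ 363.54 -319.5    11.  ] 196.21882910600723
rack ('top',) [578.77 -23.23   0.29] 16.571541020153298 0.09186928104575162
pirk ('top',) [ 453.58 -270.86    0.47] 27.20493767574708 0.13116461034800134 [np.float64(330.0)]
rack ('scene',) [576.47 -28.3    0.29] 16.78131541921674 0.26452762923351153
pirk ('scene',) [ 450.93 -275.38    0.47] 26.948877354032717 0.1757682942458029 [np.float64(309.0)]Traceback (most recent call last):
  File "<stdin>", line 10, in <module>
  File "h.py", line 23, in fit
    o=minimize(f,u0,method="Nelder-Mead",options=dict(initial_simplex=u0+np.vstack([np.zeros(3),np.eye(3)])*(1-.3*k)))
    res = _minimize_neldermead(fun, x0, args, callback, bounds=bounds,
                               **options)
    fsim[j] = func(sim[j])
              ~~~~^^^^^^^^
    fx = function(np.copy(x), *(wrapper_args + args))
  File "h.py", line 19, in <lambda>
    f=lambda u:sum(((sil(n,parts,np.array(q0)+u*sc,roi)-m)**2).sum()/m.sum() for n,m,roi in obs)
               ~~~^^^^^^^^^^^^^^^^^^^^^^^^^^^^^^^^^^^^^^^^^^^^^^^^^^^^^^^^^^^^^^^^^^^^^^^^^^^^^^
  File "h.py", line 19, in <genexpr>
    f=lambda u:sum(((sil(n,parts,np.array(q0)+u*sc,roi)-m)**2).sum()/m.sum() for n,m,roi in obs)
                     ~~~^^^^^^^^^^^^^^^^^^^^^^^^^^^^^^^
  File "h.py", line 15, in sil
    p=proj(n,place(P,*q));p=(p+0.5-[l,t])*S
  File "h.py", line 6, in proj
    c=r.camera_info(n);T=np.linalg.inv(c["pose"]);p=(T[:3,:3]@np.asarray(P,float).T+T[:3,3:]); p=c["K"]@p
ValueError: time passes only in moves, steps and waits
```

>>> {"api": "jog_arm", "payload": {
  "steps": [
    {"slide":[0.0273,0.0405,0],"twist":[0,0,0.63],"gripper":1},
    {"slide":[0.0273,0.0405,0],"twist":[0,0,0.63],"gripper":1},
    {"slide":[0.0273,0.0405,0],"twist":[0,0,0.63],"gripper":1},
    {"slide":[0.0273,0.0405,0],"twist":[0,0,0.63],"gripper":1},
    {"slide":[0.0273,0.0405,0],"twist":[0,0,0.63],"gripper":1},
    {"slide":[0.0273,0.0405,0],"twist":[0,0,0.63],"gripper":1},
    {"slide":[0.0273,0.0405,0],"twist":[0,0,0.63],"gripper":1}
  ]
}}

```text
time: 2.28
eef_pos: [387.8, -308.7, 222.9]
orientation: [0.855, 0.519, 0.0, 0.0]
ft_force: [0.3, -0.4, 0.4]
width: 87.6
grasp_force: 0.0
```

>>> {"api": "jog_arm", "payload": {
  "steps": [
    {"slide":[0.0273,0.0405,0],"twist":[0,0,0.63],"gripper":1},
    {"slide":[0.0273,0.0405,0],"twist":[0,0,0.63],"gripper":1},
    {"slide":[0.0273,0.0405,0],"twist":[0,0,0.63],"gripper":1},
    {"slide":[0.0273,0.0405,0],"twist":[0,0,0.63],"gripper":1},
    {"slide":[0.0273,0.0405,0],"twist":[0,0,0.63],"gripper":1},
    {"slide":[0.0273,0.0405,0],"twist":[0,0,0.63],"gripper":1},
    {"slide":[0.0273,0.0405,0],"twist":[0,0,0.63],"gripper":1},
    {"slide":[0,0,0],"gripper":1}
  ]
}}

```text
invalid input
```

>>> {"api": "jog_arm", "payload": {
  "steps": [
    {"slide":[0.0271,0.0406,0],"twist":[0,0,0.63],"gripper":1},
    {"slide":[0.0271,0.0406,0],"twist":[0,0,0.63],"gripper":1},
    {"slide":[0.0271,0.0406,0],"twist":[0,0,0.63],"gripper":1},
    {"slide":[0.0271,0.0406,0],"twist":[0,0,0.63],"gripper":1},
    {"slide":[0.0271,0.0406,0],"twist":[0,0,0.63],"gripper":1},
    {"slide":[0.0271,0.0406,0],"twist":[0,0,0.63],"gripper":1},
    {"slide":[0.0271,0.0406,0],"twist":[0,0,0.63],"gripper":1},
    {"slide":[0,0,0],"twist":[0,0,0],"gripper":1}
  ]
}}

```text
time: 3.28
eef_pos: [577.8, -21.4, 222.6]
orientation: [0.596, 0.803, 0.001, -0.001]
ft_force: [-0.5, -1.0, -0.4]
width: 87.6
grasp_force: 0.0
```

```bash
sed -i 's/^def proj/CI={n:r.camera_info(n) for n in("top","scene")}\ndef proj/; s/c=r.camera_info(n);T/c=CI[n];T/' h.py; python3 - <<'E'
from h import *
o=r.get_obs();print(o["eef_pos"],o["orientation"],o["joint_positions"],o["time"])
for n in("top","scene"):
    im=r.capture(n);cv2.imwrite(f"pics/{n}2.png",im[...,::-1])
u=proj("scene",[o["eef_pos"]])[0];v=proj("top",[o["eef_pos"]])[0];print(u,v)
a=cv2.imread("pics/scene2.png");b=cv2.imread("pics/top2.png")
a=cv2.resize(a[110:260,170:320],(600,600),interpolation=cv2.INTER_CUBIC)
cv2.imwrite("pics/s3.png",a)
E
```

```text
[577.84 -21.42 222.58] [ 0.6  0.8  0.  -0. ] [ 0.4   0.4  -0.59  1.68  0.24  1.13  0.04] 3.275
[249.99 178.57] [260.53 165.46]
```

View pics/s3.png

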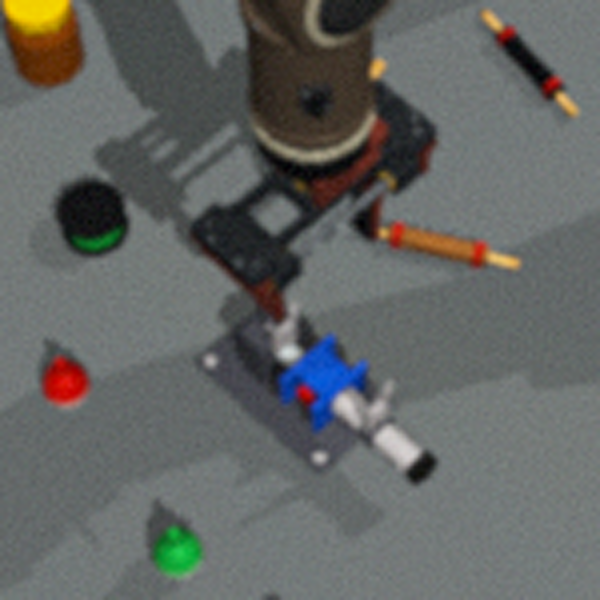

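The fingertips straddle crop (323,271), which matches the projected TCP at (320,274). The collar sits below and ahead, at (325,380).

>>> {"api": "jog_arm", "payload": {
  "steps": [
    {"slide":[0,-0.0044,-0.036],"twist":[0,0,0],"gripper":1},
    {"slide":[0,0,-0.036],"twist":[0,0,0],"gripper":1},
    {"slide":[0,0,-0.036],"twist":[0,0,0],"gripper":1},
    {"slide":[0,0,-0.034],"twist":[0,0,0],"gripper":1},
    {"slide":[0,0,0],"twist":[0,0,0],"gripper":1},
    {"slide":[0,0,0],"twist":[0,0,0],"gripper":1}
  ]
}}

```text
time: 4.12
eef_pos: [577.2, -31.1, 81.9]
orientation: [0.599, 0.801, 0.0, 0.001]
ft_force: [0.7, -0.4, 0.7]
width: 88.1
grasp_force: 0.0
```

```bash
python3 - <<'E'
from h import *
o=r.get_obs();print(o["eef_pos"],o["ft_force"])
a=r.capture("scene")[...,::-1];b=r.capture("top")[...,::-1]
print(proj("scene",[o["eef_pos"]]),proj("top",[o["eef_pos"]]))
z=lambda i,l,t,w,h,f:cv2.resize(i[t:t+h,l:l+w],None,fx=f,fy=f,interpolation=cv2.INTER_CUBIC)
cv2.imwrite("pics/c4.png",np.hstack([z(a,210,165,80,80,5),z(b,225,140,80,80,5)]))
E
```

```text
[577.16 -31.14  81.94] [ 0.7  -0.45  0.69]
[[249.67 199.34]] [[263.57 172.45]]
```

View pics/c4.png

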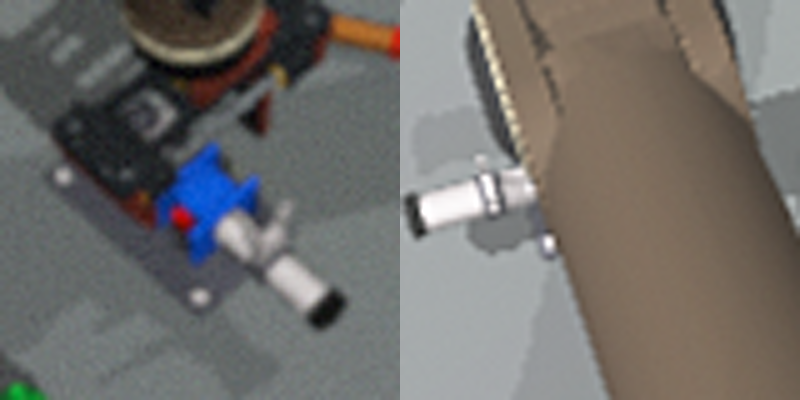

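Left half: the gripper is above the collar and slightly behind it, with the red button at (180,215). Right half: the arm hides the collar. The earlier reading had not settled, so I correct y and descend.

>>> {"api": "jog_arm", "payload": {
  "steps": [
    {"slide":[0.0002,0.005,0],"twist":[0,0,0],"gripper":1},
    {"slide":[0,0,0],"twist":[0,0,0],"gripper":1},
    {"slide":[0,0,-0.008],"twist":[0,0,0],"gripper":1},
    {"slide":[0,0,-0.008],"twist":[0,0,0],"gripper":1},
    {"slide":[0,0,-0.004],"twist":[0,0,0],"gripper":1},
    {"slide":[0,0,0],"twist":[0,0,0],"gripper":1}
  ]
}}

```text
time: 4.97
eef_pos: [576.5, -25.2, 60.0]
orientation: [0.599, 0.801, -0.0, -0.0]
ft_force: [-0.6, 0.1, 0.1]
width: 87.4
grasp_force: 0.0
```

>>> {"api": "jog_arm", "payload": {
  "newtons": 5,
  "steps": [
    {"slide":[0,0,-0.013],"twist":[0,0,0],"gripper":1},
    {"slide":[0,0,-0.013],"twist":[0,0,0],"gripper":1},
    {"slide":[0,0,0],"twist":[0,0,0],"gripper":0.16},
    {"slide":[0,0,0],"twist":[0,0,0],"gripper":0.16},
    {"slide":[0,0,0],"twist":[0,0,0],"gripper":0.16},
    {"slide":[0,0,0],"twist":[0,0,0],"gripper":0.16}
  ]
}}

```text
time: 5.72
eef_pos: [577.1, -25.2, 35.0]
orientation: [0.599, 0.801, 0.0, 0.0]
ft_force: [0.9, 0.4, -0.1]
width: 52.2
grasp_force: 0.0
```

>>> {"api": "jog_arm", "payload": {
  "newtons": 5,
  "steps": [
    {"slide":[0,0,0],"twist":[0,0,0],"gripper":0.08},
    {"slide":[0,0,0],"twist":[0,0,0],"gripper":0.02},
    {"slide":[0,0,0],"twist":[0,0,0],"gripper":-0.03},
    {"slide":[0,0,0],"twist":[0,0,0],"gripper":-0.08},
    {"slide":[0,0,0],"twist":[0,0,0],"gripper":-0.11},
    {"slide":[0,0,0],"twist":[0,0,0],"gripper":-0.14},
    {"slide":[0,0,0],"twist":[0,0,0],"gripper":-0.16},
    {"slide":[0,0,0],"twist":[0,0,0],"gripper":-0.18}
  ]
}}

```text
time: 6.72
eef_pos: [578.3, -24.8, 35.0]
orientation: [0.598, 0.801, 0.001, 0.001]
ft_force: [6.8, 1.2, -2.8]
width: 36.3
grasp_force: 3.3
```

>>> {"api": "jog_arm", "payload": {
  "newtons": 13,
  "steps": [
    {"slide":[0,0,0],"twist":[0,0,0],"gripper":-0.2},
    {"slide":[0,0,0],"twist":[0,0,0],"gripper":-0.22},
    {"slide":[0,0,0],"twist":[0,0,0],"gripper":-0.24},
    {"slide":[0,0,0],"twist":[0,0,0],"gripper":-0.26},
    {"slide":[0,0,0],"twist":[0,0,0],"gripper":-0.28},
    {"slide":[0,0,0],"twist":[0,0,0],"gripper":-0.32},
    {"slide":[0,0,0],"twist":[0,0,0],"gripper":-0.32}
  ]
}}

```text
time: 7.6
eef_pos: [577.6, -25.1, 35.0]
orientation: [0.598, 0.801, 0.0, 0.001]
ft_force: [5.8, 1.4, 0.4]
width: 32.1
grasp_force: 13.0
```

>>> {"api": "jog_arm", "payload": {
  "steps": [
    {"slide":[0.0005,0,0],"twist":[0,0,0],"gripper":-0.32},
    {"slide":[-0.0003,0.001,0],"twist":[0,0,0],"gripper":-0.32},
    {"slide":[-0.0003,0.001,0],"twist":[0,0,0],"gripper":-0.32},
    {"slide":[-0.0006,0.0019,0],"twist":[0,0,0],"gripper":-0.32},
    {"slide":[-0.0006,0.0019,0],"twist":[0,0,0],"gripper":-0.32},
    {"slide":[-0.0006,0.0019,0],"twist":[0,0,0],"gripper":-0.32}
  ]
}}

```text
time: 8.35
eef_pos: [575.2, -17.4, 35.0]
orientation: [0.599, 0.801, 0.0, 0.0]
ft_force: [3.4, -0.9, 4.9]
width: 32.2
grasp_force: 13.0
```

>>> {"api": "jog_arm", "payload": {
  "steps": [
    {"slide":[-0.0009,0.0029,0],"twist":[0,0,0],"gripper":-0.32},
    {"slide":[-0.0009,0.0029,0],"twist":[0,0,0],"gripper":-0.32},
    {"slide":[-0.0009,0.0029,0],"twist":[0,0,0],"gripper":-0.32},
    {"slide":[-0.0009,0.0029,0],"twist":[0,0,0],"gripper":-0.32},
    {"slide":[-0.0009,0.0029,0],"twist":[0,0,0],"gripper":-0.32},
    {"slide":[0,0,0],"twist":[0,0,0],"gripper":-0.32}
  ]
}}

```text
time: 9.1
eef_pos: [570.5, -2.3, 34.9]
orientation: [0.598, 0.801, 0.0, 0.0]
ft_force: [2.7, 0.8, 5.4]
width: 32.0
grasp_force: 13.0
```

```bash
python3 - <<'E'
from h import *
o=r.get_obs();print(o["eef_pos"],o["ft_force"],o["moment"])
a=r.capture("scene")[...,::-1];b=r.capture("top")[...,::-1]
z=lambda i,l,t,w,h,f:cv2.resize(i[t:t+h,l:l+w],None,fx=f,fy=f,interpolation=cv2.INTER_CUBIC)
cv2.imwrite("pics/c5.png",np.hstack([z(a,210,165,80,80,5),z(b,215,140,80,80,5)]))
# tube end point: average over the black cap in top picture vs the first one
def cap(i,l,t,w,h):
    g=i[t:t+h,l:l+w].max(2);ys,xs=np.nonzero(g<45);return l+xs.mean(),t+ys.mean(),len(xs)
for n,i0,i1,roi in(("top",cv2.imread("pics/top0.png"),b,(215,165,22,30)),("scene",cv2.imread("pics/scene0.png"),a,(255,210,40,35))):
    p=[cap(i,*roi) for i in(i0,i1)];print(n,p)
    c=CI[n]
    w=[]
    for u,v,_ in p:
        d=c["pose"][:3,:3]@np.linalg.inv(c["K"])@[u,v,1];q=c["pose"][:3,3];w.append(q+d*(50-q[2])/d[2])
    print(w,np.linalg.norm(w[1]-w[0]))
E
```

```text
[570.49  -2.33  34.92] [2.73 0.77 5.39] [ 0.14 -0.89  0.14]
top [(np.float64(228.5), np.float64(186.0), 2), (np.float64(nan), np.float64(nan), 0)]
[array([535.3 ,  78.22,  50.  ]), array([nan, nan, nan])] nan
scene [(np.float64(274.9130434782609), np.float64(226.91304347826087), 23), (np.float64(278.4), np.float64(229.8), 25)]
[array([545.59,  79.79,  50.  ]), array([540.83,  93.93,  50.  ])] 14.916965857296187<stdin>:8: RuntimeWarning: Mean of empty slice.
  ret = ret.dtype.type(ret / rcount)
```

View pics/c5.png

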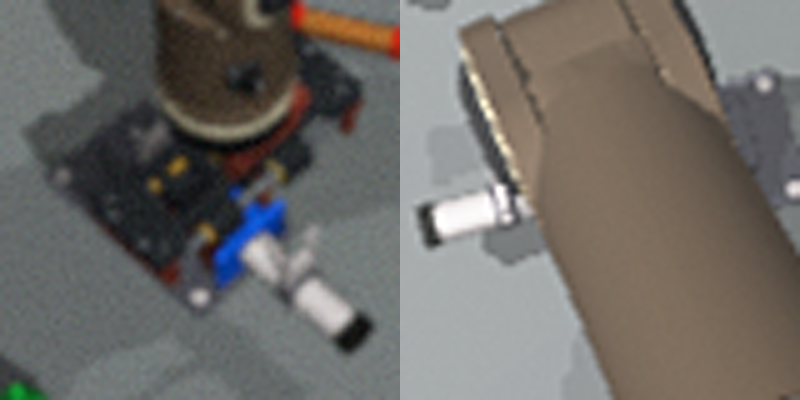

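The collar and black end cap moved outward with the gripper. The cap went from about (327,307) to (352,333) in the left half, roughly 24 mm. Now I lower the grip so that the pin rides on the tube.

>>> {"api": "jog_arm", "payload": {
  "newtons": 3,
  "steps": [
    {"slide":[0,0,0],"twist":[0,0,0],"gripper":-0.32},
    {"slide":[0,0,0],"twist":[0,0,0],"gripper":-0.32},
    {"slide":[0,0,0],"twist":[0,0,0],"gripper":-0.32},
    {"slide":[0,0,0],"twist":[0,0,0],"gripper":-0.32}
  ]
}}

```text
time: 9.7
eef_pos: [571.3, -2.2, 34.9]
orientation: [0.598, 0.801, 0.001, 0.0]
ft_force: [5.7, 2.0, 3.0]
width: 34.0
grasp_force: 3.0
```

```bash
cat > trav.py <<'E'
from h import *
def trav(i1,n="scene",i0=None):
    i0=cv2.imread("pics/scene0.png"); R=(262,214,22,20);l,t,w,h=R   # sleeve end and cap in first picture
    k=6;up=lambda i:cv2.resize(i,None,fx=k,fy=k,interpolation=cv2.INTER_CUBIC)
    T=up(i0[t:t+h,l:l+w]);L,Tt,W,H=255,205,60,60;m=cv2.matchTemplate(up(i1[Tt:Tt+H,L:L+W]),T,cv2.TM_CCOEFF_NORMED)
    _,s,_,(x,y)=cv2.minMaxLoc(m);a=np.array([l+w/2,t+h/2]);b=a+[L+x/k-l,Tt+y/k-t]
    c=CI[n];g=[]
    for u,v in(a,b):
        d=c["pose"][:3,:3]@np.linalg.inv(c["K"])@[u,v,1];q=c["pose"][:3,3];g.append(q+d*(50-q[2])/d[2])
    return (g[1]-g[0]),np.linalg.norm(g[1]-g[0]),s
if __name__=="__main__":
    print(trav(np.ascontiguousarray(r.capture("scene")[...,::-1])));o=r.get_obs();print(o["eef_pos"],o["ft_force"],o["width"])
E
python3 trav.py
```

```text
(array([-6.86, 22.48,  0.  ]), np.float64(23.507526045688394), 0.9924068450927734)
[571.28  -2.2   34.87] [5.48 1.89 2.21] 33.82757543170112
```

>>> {"api": "jog_arm", "payload": {
  "newtons": 3,
  "steps": [
    {"slide":[0.0007,0.0002,0],"twist":[0,0,0],"gripper":-0.32},
    {"slide":[-0.0003,0.001,0],"twist":[0,0,0],"gripper":-0.32},
    {"slide":[-0.0003,0.001,0],"twist":[0,0,0],"gripper":-0.32},
    {"slide":[-0.0003,0.001,0],"twist":[0,0,0],"gripper":-0.32},
    {"slide":[-0.0003,0.001,0],"twist":[0,0,0],"gripper":-0.32},
    {"slide":[-0.0003,0.001,0],"twist":[0,0,0],"gripper":-0.32},
    {"slide":[-0.0003,0.001,0],"twist":[0,0,0],"gripper":-0.32},
    {"slide":[-0.0003,0.001,0],"twist":[0,0,0],"gripper":-0.32}
  ]
}}

```text
time: 10.75
eef_pos: [569.5, 3.7, 34.6]
orientation: [0.599, 0.801, 0.0, 0.0]
ft_force: [6.1, -1.3, 2.7]
width: 33.9
grasp_force: 3.0
```

```bash
python3 trav.py
```

```text
(array([-8.57, 28.07,  0.  ]), np.float64(29.34667006033231), 0.9909626245498657)
[569.4    3.92  34.64] [5.46 0.71 2.13] 33.57630873981954
```

>>> {"api": "jog_arm", "payload": {
  "newtons": 3,
  "steps": [
    {"slide":[0.001,0.0003,0],"twist":[0,0,0],"gripper":-0.32},
    {"slide":[-0.0003,0.001,0],"twist":[0,0,0],"gripper":-0.32},
    {"slide":[-0.0003,0.001,0],"twist":[0,0,0],"gripper":-0.32},
    {"slide":[-0.0003,0.001,0],"twist":[0,0,0],"gripper":-0.32},
    {"slide":[0,0,0],"twist":[0,0,0],"gripper":-0.32}
  ]
}}

```text
time: 11.42
eef_pos: [568.6, 7.6, 34.3]
orientation: [0.598, 0.801, -0.0, -0.0]
ft_force: [2.5, -0.6, -1.0]
width: 34.3
grasp_force: 3.0
```

>>> {"api": "jog_arm", "payload": {
  "steps": [
    {"slide":[-0.0002,0.0006,0],"twist":[0,0,0],"gripper":-0.32},
    {"slide":[-0.0002,0.0006,0],"twist":[0,0,0],"gripper":-0.32},
    {"slide":[-0.0002,0.0006,0],"twist":[0,0,0],"gripper":-0.32},
    {"slide":[0,0,0],"twist":[0,0,0],"gripper":-0.32}
  ]
}}

```text
time: 11.92
eef_pos: [568.1, 9.1, 34.4]
orientation: [0.599, 0.801, -0.0, -0.0]
ft_force: [1.0, -1.7, -4.1]
width: 34.0
grasp_force: 3.0
```

>>> {"api": "jog_arm", "payload": {
  "steps": [
    {"slide":[-0.0002,0.0006,0],"twist":[0,0,0],"gripper":-0.32},
    {"slide":[-0.0002,0.0006,0],"twist":[0,0,0],"gripper":-0.32},
    {"slide":[-0.0002,0.0006,0],"twist":[0,0,0],"gripper":-0.32},
    {"slide":[0,0,0],"twist":[0,0,0],"gripper":-0.32}
  ]
}}

```text
time: 12.42
eef_pos: [567.5, 11.3, 34.6]
orientation: [0.598, 0.801, -0.0, -0.0]
ft_force: [-1.1, -2.2, -2.2]
width: 34.6
grasp_force: 3.0
```

>>> {"api": "jog_arm", "payload": {
  "steps": [
    {"slide":[-0.0002,0.0007,0],"twist":[0,0,0],"gripper":-0.32},
    {"slide":[-0.0002,0.0007,0],"twist":[0,0,0],"gripper":-0.32},
    {"slide":[-0.0002,0.0006,0],"twist":[0,0,0],"gripper":-0.32},
    {"slide":[0,0,0],"twist":[0,0,0],"gripper":-0.32}
  ]
}}

```text
time: 12.92
eef_pos: [566.9, 13.3, 34.5]
orientation: [0.598, 0.801, -0.0, -0.0]
ft_force: [-3.4, -1.3, -0.2]
width: 34.4
grasp_force: 3.0
```

>>> {"api": "jog_arm", "payload": {
  "steps": [
    {"slide":[-0.0004,0.0006,0],"twist":[0,0,0],"gripper":-0.32},
    {"slide":[-0.0003,0.0007,0],"twist":[0,0,0],"gripper":-0.32},
    {"slide":[-0.0002,0.0006,0],"twist":[0,0,0],"gripper":-0.32},
    {"slide":[0,0,0],"twist":[0,0,0],"gripper":-0.32}
  ]
}}

```text
time: 13.42
eef_pos: [566.4, 15.1, 34.6]
orientation: [0.599, 0.801, -0.0, -0.0]
ft_force: [-1.9, -2.3, -2.5]
width: 34.6
grasp_force: 3.0
```

>>> {"api": "jog_arm", "payload": {
  "steps": [
    {"slide":[-0.0003,0.0007,0],"twist":[0,0,0],"gripper":-0.32},
    {"slide":[-0.0002,0.0007,0],"twist":[0,0,0],"gripper":-0.32},
    {"slide":[-0.0002,0.0006,0],"twist":[0,0,0],"gripper":-0.32},
    {"slide":[0,0,0],"twist":[0,0,0],"gripper":-0.32}
  ]
}}

```text
time: 13.92
eef_pos: [566.1, 17.8, 34.7]
orientation: [0.598, 0.801, 0.001, -0.0]
ft_force: [-1.2, 1.8, -4.7]
width: 35.8
grasp_force: 3.0
```

```bash
python3 trav.py
```

```text
(array([-12.78,  40.96,   0.  ]), np.float64(42.905936506093276), 0.9888966679573059)
[566.08  17.82  34.73] [-0.05  1.01 -4.23] 35.66056699227422
```

>>> {"api": "jog_arm", "payload": {
  "steps": [
    {"slide":[0,0,0],"twist":[0,0,0],"gripper":-0.32},
    {"slide":[0,0,0],"twist":[0,0,0],"gripper":-0.32},
    {"slide":[0,0,0],"twist":[0,0,0],"gripper":-0.32}
  ]
}}

```text
time: 14.35
eef_pos: [566.1, 17.5, 34.9]
orientation: [0.598, 0.801, 0.001, 0.0]
ft_force: [0.2, 3.0, -2.7]
width: 35.8
grasp_force: 3.0
```

>>> {"api": "jog_arm", "payload": {
  "steps": [
    {"slide":[0,0,0],"twist":[0,0,0],"gripper":0.05},
    {"slide":[0,0,0],"twist":[0,0,0],"gripper":0.05},
    {"slide":[0,0,0],"twist":[0,0,0],"gripper":0.05}
  ]
}}

```text
time: 14.72
eef_pos: [565.8, 16.4, 34.8]
orientation: [0.599, 0.801, -0.0, 0.0]
ft_force: [0.2, 0.4, -0.9]
width: 46.2
grasp_force: 0.0
```

```bash
python3 trav.py
```

```text
(array([-13.13,  42.47,   0.  ]), np.float64(44.45399165424639), 0.9898518323898315)
[565.82  16.55  34.72] [0.02 0.35 0.47] 45.966533979265535
```

>>> {"api": "jog_arm", "payload": {
  "newtons": 3,
  "steps": [
    {"slide":[0,0,0],"twist":[0,0,0],"gripper":0},
    {"slide":[0,0,0],"twist":[0,0,0],"gripper":-0.04},
    {"slide":[0,0,0],"twist":[0,0,0],"gripper":-0.08},
    {"slide":[0,0,0],"twist":[0,0,0],"gripper":-0.12},
    {"slide":[0,0,0],"twist":[0,0,0],"gripper":-0.12}
  ]
}}

```text
time: 15.4
eef_pos: [566.7, 17.2, 34.9]
orientation: [0.599, 0.801, 0.001, 0.001]
ft_force: [5.1, 0.5, -2.6]
width: 38.8
grasp_force: 2.4
```

>>> {"api": "jog_arm", "payload": {
  "steps": [
    {"slide":[0,0,0],"twist":[0,0,0],"gripper":0.3},
    {"slide":[0,0,0],"twist":[0,0,0],"gripper":1},
    {"slide":[0,0,0],"twist":[0,0,0],"gripper":1},
    {"slide":[0,0,0.03],"twist":[0,0,0],"gripper":1},
    {"slide":[0,0,0.04],"twist":[0,0,0],"gripper":1},
    {"slide":[0,0,0.04],"twist":[0,0,0],"gripper":1},
    {"slide":[0,0,0.02],"twist":[0,0,0],"gripper":1}
  ]
}}

```text
time: 16.27
eef_pos: [566.3, 17.1, 166.9]
orientation: [0.599, 0.801, 0.001, 0.001]
ft_force: [0.3, -0.4, 0.4]
width: 88.2
grasp_force: 0.0
```

>>> {"api": "jog_arm", "payload": {
  "steps": [
    {"slide":[-0.0142,-0.0362,0],"twist":[0,0,-0.99],"gripper":1},
    {"slide":[-0.0142,-0.0362,0],"twist":[0,0,-0.99],"gripper":1},
    {"slide":[-0.0142,-0.0362,0],"twist":[0,0,-0.99],"gripper":1},
    {"slide":[-0.0142,-0.0362,0],"twist":[0,0,-0.99],"gripper":1},
    {"slide":[-0.0142,-0.0362,0],"twist":[0,0,-0.99],"gripper":1},
    {"slide":[-0.0142,-0.0362,0],"twist":[0,0,-0.99],"gripper":1},
    {"slide":[-0.0142,-0.0362,0],"twist":[0,0,-0.99],"gripper":1},
    {"slide":[-0.0142,-0.0362,0],"twist":[0,0,-0.99],"gripper":1}
  ]
}}

```text
time: 17.27
eef_pos: [451.3, -273.6, 164.7]
orientation: [0.972, 0.233, -0.0, -0.0]
ft_force: [-0.5, 0.5, -1.2]
width: 88.2
grasp_force: 0.0
```

>>> {"api": "jog_arm", "payload": {
  "steps": [
    {"slide":[0,0,0],"twist":[0,0,0],"gripper":1},
    {"slide":[0,0,0],"twist":[0,0,0],"gripper":1},
    {"slide":[0,0,0],"twist":[0,0,0],"gripper":1}
  ]
}}

```text
time: 17.65
eef_pos: [452.7, -271.3, 164.7]
orientation: [0.971, 0.237, 0.0, -0.0]
ft_force: [-0.0, -1.1, -0.4]
width: 87.4
grasp_force: 0.0
```

```bash
python3 trav.py; python3 - <<'E'
from h import *
im={n:r.capture(n) for n in("top","scene")}
a,b=im["scene"][...,::-1],im["top"][...,::-1]
z=lambda i,l,t,w,h,f:cv2.resize(i[t:t+h,l:l+w],None,fx=f,fy=f,interpolation=cv2.INTER_CUBIC)
cv2.imwrite("pics/c6.png",np.hstack([z(a,215,170,80,80,5),z(b,215,140,80,80,5)]))
for n,roi in(("top",(225,150,45,45)),("scene",(232,185,45,48))):
    m=blue(im[n],roi);q,f=fit(COLLAR,[(n,m,roi)],[563.5,15.5,.29],[8,8,.03]);print(n,q,np.degrees(q[2]),f)
E
```

```text
(array([-13.13,  42.47,   0.  ]), np.float64(44.45399165424639), 0.9894663691520691)
[ 452.68 -271.41  164.63] [-0.14  0.36  0.42] 87.65670110535619
top [565.84  18.58   0.3 ] 16.956522432351132 0.1179921641859358
scene [563.35  13.2    0.32] 18.326558975710025 0.2791855412996363
```

View pics/c6.png

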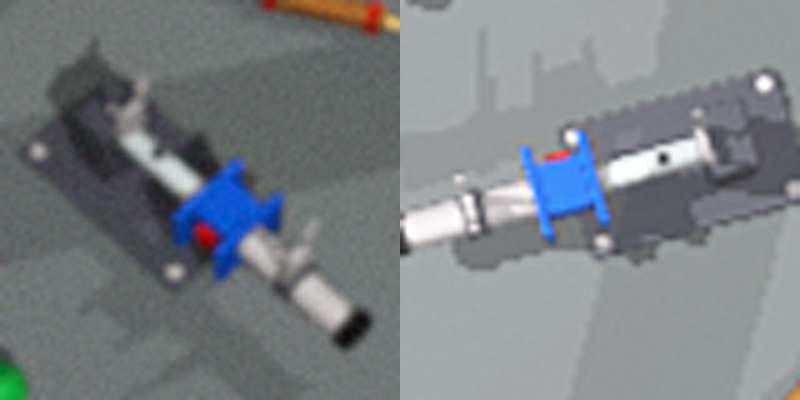

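The collar is about 44 mm out. The first hole is now uncovered at (663,158) in the right half, and the red button stands proud at (558,155). The button also felt fully out under the light grip. Next is the pirk.

>>> {"api": "jog_arm", "payload": {
  "steps": [
    {"slide":[-0.0003,-0.0016,-0.05],"twist":[0,0,0],"gripper":1},
    {"slide":[0,0,-0.05],"twist":[0,0,0],"gripper":1},
    {"slide":[0,0,-0.04],"twist":[0,0,0],"gripper":1},
    {"slide":[0,0,-0.015],"twist":[0,0,0],"gripper":1},
    {"slide":[0,0,-0.004],"twist":[0,0,0],"gripper":1},
    {"slide":[0,0,0],"twist":[0,0,0],"gripper":1}
  ]
}}

```text
time: 18.55
eef_pos: [452.7, -274.5, 6.7]
orientation: [0.972, 0.236, 0.001, 0.001]
ft_force: [0.2, 0.2, -0.5]
width: 87.8
grasp_force: 0.0
```

>>> {"api": "jog_arm", "payload": {
  "newtons": 20,
  "steps": [
    {"slide":[0,0,0],"twist":[0,0,0],"gripper":0},
    {"slide":[0,0,0],"twist":[0,0,0],"gripper":-0.3},
    {"slide":[0,0,0],"twist":[0,0,0],"gripper":-0.6},
    {"slide":[0,0,0],"twist":[0,0,0],"gripper":-0.6},
    {"slide":[0,0,0],"twist":[0,0,0],"gripper":-0.6}
  ]
}}

```text
time: 19.18
eef_pos: [451.9, -274.2, 5.7]
orientation: [0.972, 0.236, 0.0, 0.0]
ft_force: [-1.3, 0.2, -0.6]
width: 41.5
grasp_force: 0.0
```

>>> {"api": "jog_arm", "payload": {
  "steps": [
    {"slide":[0,0,0],"twist":[0,0,0],"gripper":-0.8},
    {"slide":[0,0,0],"twist":[0,0,0],"gripper":-0.8},
    {"slide":[0,0,0],"twist":[0,0,0],"gripper":-0.8},
    {"slide":[0,0,0],"twist":[0,0,0],"gripper":-0.8}
  ]
}}

```text
time: 19.68
eef_pos: [451.8, -274.2, 5.6]
orientation: [0.972, 0.236, -0.0, -0.0]
ft_force: [-0.1, 0.2, -0.9]
width: 21.8
grasp_force: 20.0
```

>>> {"api": "jog_arm", "payload": {
  "steps": [
    {"slide":[0,0,0.02],"twist":[0,0,0],"gripper":-0.8},
    {"slide":[0,0,0.04],"twist":[0,0,0],"gripper":-0.8},
    {"slide":[0,0,0.05],"twist":[0,0,0],"gripper":-0.8},
    {"slide":[0,0,0.04],"twist":[0,0,0],"gripper":-0.8},
    {"slide":[0,0,0],"twist":[0,0,0],"gripper":-0.8}
  ]
}}

```text
time: 20.3
eef_pos: [453.7, -275.3, 158.8]
orientation: [0.972, 0.236, 0.002, 0.002]
ft_force: [-0.3, 0.6, -1.1]
width: 21.6
grasp_force: 20.0
```

>>> {"api": "jog_arm", "payload": {
  "steps": [
    {"slide":[0.0147,0.0346,0],"twist":[0,0,0.992],"gripper":-0.8},
    {"slide":[0.0147,0.0346,0],"twist":[0,0,0.992],"gripper":-0.8},
    {"slide":[0.0147,0.0346,0],"twist":[0,0,0.992],"gripper":-0.8},
    {"slide":[0.0147,0.0346,0],"twist":[0,0,0.992],"gripper":-0.8},
    {"slide":[0.0147,0.0346,0],"twist":[0,0,0.992],"gripper":-0.8},
    {"slide":[0.0147,0.0346,0],"twist":[0,0,0.992],"gripper":-0.8},
    {"slide":[0.0147,0.0346,0],"twist":[0,0,0.992],"gripper":-0.8},
    {"slide":[0.0147,0.0346,0],"twist":[0,0,0.992],"gripper":-0.8}
  ]
}}

```text
time: 21.3
eef_pos: [569.2, 3.6, 154.2]
orientation: [0.595, 0.804, -0.0, -0.001]
ft_force: [0.3, -0.2, -0.7]
width: 21.9
grasp_force: 20.0
```

>>> {"api": "jog_arm", "payload": {
  "steps": [
    {"slide":[0,0,0],"twist":[0,0,0],"gripper":-0.8},
    {"slide":[0,0,0],"twist":[0,0,0],"gripper":-0.8},
    {"slide":[0,0,0],"twist":[0,0,0],"gripper":-0.8}
  ]
}}

```text
time: 21.68
eef_pos: [568.9, 1.0, 155.1]
orientation: [0.599, 0.801, -0.001, -0.0]
ft_force: [0.3, -0.8, -0.1]
width: 22.2
grasp_force: 20.0
```

```bash
python3 - <<'E'
from h import *
o=r.get_obs();print(o["eef_pos"],o["orientation"],o["width"])
a=r.capture("scene")[...,::-1];b=r.capture("top")[...,::-1]
z=lambda i,l,t,w,h,f:cv2.resize(i[t:t+h,l:l+w],None,fx=f,fy=f,interpolation=cv2.INTER_CUBIC)
th=np.radians(16.67);R=np.array([[np.cos(th),-np.sin(th)],[np.sin(th),np.cos(th)]])
T=o["eef_pos"];e=[[*(T[:2]+R@[0,s*95]),T[2]+5.4] for s in(-1,1)]
print("expected ends scene",proj("scene",e),"top",proj("top",e))
cv2.imwrite("pics/c7.png",np.hstack([z(a,200,140,100,100,4),z(b,205,120,100,100,4)]))
E
```

```text
[568.95   1.01 155.08] [ 0.6  0.8 -0.  -0. ] 22.20445167827277
expected ends scene [[234.89 174.96]
 [278.96 213.25]] top [[284.43 162.93]
 [220.73 180.04]]
```

View pics/c7.png

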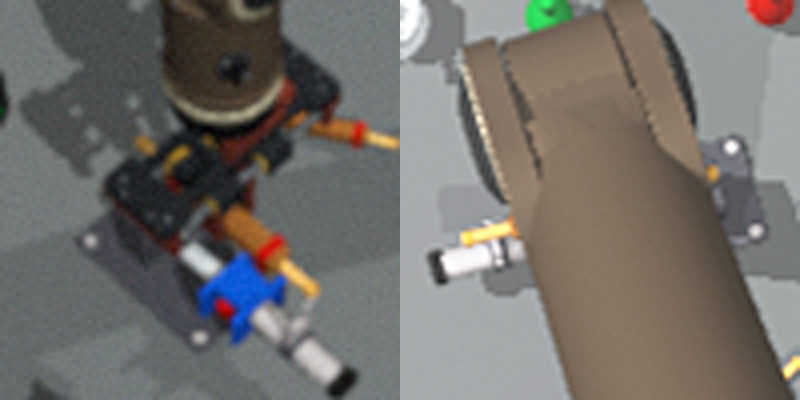

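The outer pirk end shows at (315,291) in the left half and (463,239) in the right half, i.e. full-picture pixels (278.7,212.8) and (220.8,179.8). Both match the predictions within half a pixel, so I lower it.

>>> {"api": "jog_arm", "payload": {
  "steps": [
    {"slide":[0.0003,0.0015,-0.02],"twist":[0,0,0.02],"gripper":-0.8},
    {"slide":[0,0,-0.02],"twist":[0,0,0],"gripper":-0.8},
    {"slide":[0,0,-0.01],"twist":[0,0,0],"gripper":-0.8},
    {"slide":[0,0,0],"twist":[0,0,0],"gripper":-0.8},
    {"slide":[0,0,0],"twist":[0,0,0],"gripper":-0.8},
    {"slide":[0,0,0],"twist":[0,0,0],"gripper":-0.8}
  ]
}}

```text
time: 22.52
eef_pos: [570.3, 4.1, 106.4]
orientation: [0.596, 0.803, 0.0, 0.001]
ft_force: [-1.1, -0.2, -0.9]
width: 21.8
grasp_force: 20.0
```

>>> {"api": "jog_arm", "payload": {
  "steps": [
    {"slide":[0,0,0],"twist":[0,0,0],"gripper":-0.8},
    {"slide":[0,0,0],"twist":[0,0,0],"gripper":-0.8},
    {"slide":[0,0,0],"twist":[0,0,0],"gripper":-0.8}
  ]
}}

```text
time: 22.9
eef_pos: [569.8, 4.1, 105.7]
orientation: [0.596, 0.803, 0.0, 0.0]
ft_force: [0.1, 1.1, -2.0]
width: 21.7
grasp_force: 20.0
```

>>> {"api": "jog_arm", "payload": {
  "steps": [
    {"slide":[-0.001,-0.0003,-0.003],"twist":[0,0,0],"gripper":-0.8},
    {"slide":[0,0,-0.004],"twist":[0,0,0],"gripper":-0.8},
    {"slide":[0,0,-0.004],"twist":[0,0,0],"gripper":-0.8},
    {"slide":[0,0,0],"twist":[0,0,0],"gripper":-0.8}
  ]
}}

```text
time: 23.4
eef_pos: [568.5, 3.7, 94.1]
orientation: [0.596, 0.803, -0.0, -0.0]
ft_force: [0.4, -0.6, -1.5]
width: 21.7
grasp_force: 20.0
```

>>> {"api": "jog_arm", "payload": {
  "steps": [
    {"slide":[0,0,-0.003],"twist":[0,0,0],"gripper":-0.8},
    {"slide":[0,0,-0.003],"twist":[0,0,0],"gripper":-0.8},
    {"slide":[0,0,-0.002],"twist":[0,0,0],"gripper":-0.8},
    {"slide":[0,0,0],"twist":[0,0,0],"gripper":-0.8},
    {"slide":[0,0,0],"twist":[0,0,0],"gripper":-0.8}
  ]
}}

```text
time: 24.02
eef_pos: [568.9, 3.8, 86.7]
orientation: [0.596, 0.803, 0.0, 0.0]
ft_force: [-0.2, 0.1, -1.8]
width: 21.9
grasp_force: 20.0
```

>>> {"api": "jog_arm", "payload": {
  "steps": [
    {"slide":[0,0,-0.001],"twist":[0,0,0],"gripper":-0.8},
    {"slide":[0,0,-0.001],"twist":[0,0,0],"gripper":-0.8},
    {"slide":[0,0,0],"twist":[0,0,0],"gripper":-0.8},
    {"slide":[0,0,0],"twist":[0,0,0],"gripper":-0.8}
  ]
}}

```text
time: 24.52
eef_pos: [568.8, 3.8, 84.7]
orientation: [0.596, 0.803, 0.0, -0.0]
ft_force: [-0.2, 0.2, -1.7]
width: 21.9
grasp_force: 20.0
```

Now open slowly, rise and look.

>>> {"api": "jog_arm", "payload": {
  "steps": [
    {"slide":[0,0,0],"twist":[0,0,0],"gripper":-0.45},
    {"slide":[0,0,0],"twist":[0,0,0],"gripper":-0.3},
    {"slide":[0,0,0],"twist":[0,0,0],"gripper":0},
    {"slide":[0,0,0],"twist":[0,0,0],"gripper":0.3},
    {"slide":[0,0,0],"twist":[0,0,0],"gripper":0.3},
    {"slide":[0,0,0.02],"twist":[0,0,0],"gripper":0.3},
    {"slide":[0,0,0.04],"twist":[0,0,0],"gripper":0.3},
    {"slide":[0,0,0.05],"twist":[0,0,0],"gripper":0.3}
  ]
}}

```text
time: 25.52
eef_pos: [568.1, 3.7, 195.0]
orientation: [0.596, 0.803, -0.001, -0.001]
ft_force: [1.1, -0.4, -0.6]
width: 56.7
grasp_force: 0.0
```

>>> {"api": "jog_arm", "payload": {
  "steps": [
    {"slide":[-0.01,-0.04,0.02],"twist":[0,0,0],"gripper":0.3},
    {"slide":[-0.02,-0.05,0],"twist":[0,0,0],"gripper":0.3},
    {"slide":[-0.02,-0.05,0],"twist":[0,0,0],"gripper":0.3},
    {"slide":[-0.02,-0.05,0],"twist":[0,0,0],"gripper":0.3},
    {"slide":[-0.02,-0.05,0],"twist":[0,0,0],"gripper":0.3},
    {"slide":[0,0,0],"twist":[0,0,0],"gripper":0.3}
  ]
}}

```text
time: 26.28
eef_pos: [476.5, -241.0, 214.4]
orientation: [0.599, 0.801, -0.001, -0.0]
ft_force: [0.8, 1.6, -0.1]
width: 57.2
grasp_force: 0.0
```

```bash
python3 - <<'E'
from h import *
a=r.capture("scene")[...,::-1];b=r.capture("top")[...,::-1]
z=lambda i,l,t,w,h,f:cv2.resize(i[t:t+h,l:l+w],None,fx=f,fy=f,interpolation=cv2.INTER_CUBIC)
th=np.radians(16.67);R=np.array([[np.cos(th),-np.sin(th)],[np.sin(th),np.cos(th)]])
e=[[*(np.array([577.6,-25.8])+R@[0,29.5+s*95]),90] for s in(-1,1)]
print("expected ends",proj("scene",e),proj("top",e))
cv2.imwrite("pics/c8.png",np.hstack([z(a,215,170,80,80,5),z(b,215,140,80,80,5)]))
E
```

```text
expected ends [[236.08 186.95]
 [278.42 224.21]] [[282.5  166.38]
 [222.55 182.49]]
```

View pics/c8.png

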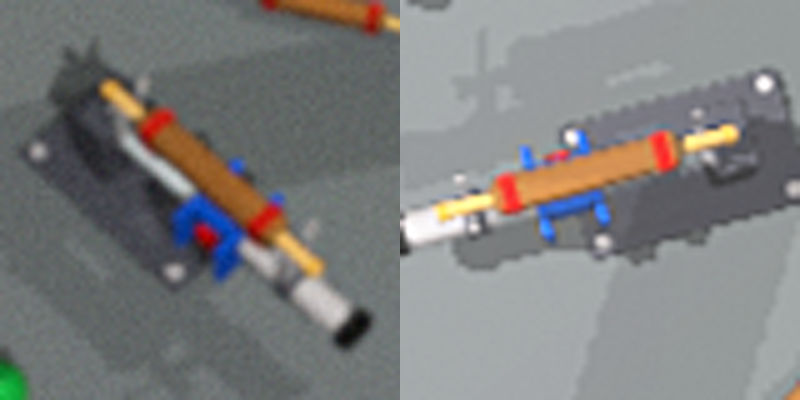

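The pirk's ends sit at (107,88) and (318,268) in the left half, and (735,132) and (440,211) in the right half. Those match a pirk seated at 90 mm height within a pixel. The button is proud and the arm is clear.

```bash
python3 -c "
from rig import r
print(r.job_done())"
```

```text
the job is handed in; nothing more can be done
None
```

I've handed the job in, with no verdict shown: the sleeve sits in a hole at about 44 mm travel with the button sprung out, and the pirk lies down in both fork slots, released, with the arm clear and no bystander touched.

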